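# Seat the horn anvil in its bench socket

## Task

Take the small horn anvil out of its wooden stand and mount it in the blue bench socket: slide its round shank down the bore and turn it by feel until the slot in its foot drops over the cross key hidden in the bore, so that the anvil sits fully home with its collar down on the socket's top. Let go of it and leave the other things on the bench where they are.

Things in the scene. Friction and masses are not known exactly. Their poses are not given: they have to be found in the camera images.
- anvil_grip (a point): Steel horn anvil, 0.35-0.65 kg, standing upright. Head 42 mm long (x), 34 mm wide (y), 36 mm high with flat sides, and a conical horn reaching 47 mm from the axis along +x. This point is on the axis, half-way across the head, 17 mm below its top face and 27 mm above the shoulder. Axes: x along the horn, y across the 34 mm width, z up.
- anvil_shoulder (a point): Centre of the anvil's shoulder, on its axis: the flat underside of the round collar (36 mm diameter, 8 mm thick) below the head. Axes as anvil_grip. Home means this point lies on holder_mouth.
- anvil_foot (a point): Centre of the bottom of the anvil's round shank, 24 mm diameter, which runs 48 mm down from the shoulder, its lowest 3 mm tapered. The foot is slotted right across: slot 9 mm wide, 16 mm deep, running along x (parallel to the horn). Axes as anvil_grip.
- holder_mouth (a point): Centre of the bore's mouth on top of the blue bench socket, a block 56 x 56 mm standing 60 mm over the bench on a dark flange 116 x 56 x 10 mm with two bolts; fixed. x along the flange's long side, z up. Bore 26 mm in diameter, edge chamfered, 50 mm deep.
- holder_key (a point): Point on the bore's axis 37.5 mm below the mouth, at the top of the hidden cross key, a flat-topped bar 7 mm wide across the bore. Its angle is unknown: up to 0.7 rad either way from the flange's long side (this point does not show it). Unless the slot is within about 6 degrees of line the foot stands on the key, collar 10.5 mm too high. The slot fits either way round (horn to either end).
- stand: Wooden stand 120 (x) x 62 (y) x 40 mm high, fixed; origin under its centre on the bench. The anvil's shank stands loosely in a 28 mm hole, 30 mm deep, 30 mm from the centre towards -x, horn roughly towards -x. A steel doming punch, 20 mm diameter, fixed in the stand, rises 30 mm above the wood 35 mm from the centre towards +x.
- flux_jar: White jar with black cap, 53 mm diameter, 64 mm high, loose; origin under its centre. To be left alone.
- bench_block: Grey steel block 65 x 65 x 21 mm, loose; origin under its centre. To be left alone.
- masking_tape: Roll of cream tape, 70 mm diameter, 20 mm high, lying flat, loose; origin under its centre. To be left alone.
- pliers_flat: Pliers with orange grips, 47 x 138 x 12 mm, lying, loose; origin under the middle. To be left alone.
Not all that is in view belongs to the job. What is shaped like the part that bears anvil_grip but orange is not meant.

How it is judged:
At the end, for the whole second after the job is handed in: The anvil stands upright (within 0.06 rad) in the socket with its shoulder within 2.5 mm of the socket's top and within 4 mm of the bore's axis, at rest (horizontal distance between anvil_shoulder and holder_mouth below 0.004 m and z of anvil_shoulder in the frame of holder_mouth below 0.0025 m and angle between anvil_grip's own z axis and vertical below 0.06 rad and linear speed of anvil below 0.02 m/s); the robot touches nothing.
It fails at once if a bystander (jar, steel block, tape roll or pliers) is shifted by more than 25 mm (distance of any of flux_jar, bench_block, masking_tape, pliers_flat from where it was at the start of the episode above 0.025 m).
It also fails if it takes over 64 s, if anything falls off the work surface, if the arm or the gripper's body presses on something with over 40 N, if the wrist force passes 120 N, or if a joint passes its speed limit or range.

## Robot

A 6-joint arm with a two-finger parallel gripper is mounted at the origin on a cart in front of the work surface, level with it; the furniture and walls round the work are solid. World frame = base frame: x ahead of the robot, y to its left, z up, the work surface at z = 0. Lengths are in m, angles in rad, forces in N, time in s.
With the tool pointing down it reaches from about 0.325 to 0.875 m from the base axis. Payload 4.4 kg.
Tool frame: the origin (TCP) lies at the centre of the arm's flange, where the gripper is bolted on; the fingertips stand 173 mm ahead of it and the grasp point (between the pads) lies 155 mm ahead of it; z points along the fingers, y is the line along which they close (so a half turn about z gives the same grasp; the last joint's range is limited). The gripper opens to 85 mm and grips with 20 to 120 N. Pads are 22 mm wide; open, the fingers measure 114 mm over their backs; the gripper's body (76 mm by 85 mm) begins 54 mm behind the grasp point. The pads swing forward as they close: fully open they stand 13 mm farther back than shut.
Start: joints at [1.169, 0.207, 1.542, -0, 1.393, -0.15], TCP at [0.143, 0.557, 0.405] pointing down, gripper open.
Joint ranges: [-2.73, 2.73], [-0.86, 2.22], [0.23, 2.46], [-1.11, 4.25], [0.08, 2.63], [-2.82, 2.82]. Speed limits (rad/s): [2.79, 2.79, 3.14, 3.14, 3.14, 3.14].

## Interface

Orientations are given as a unit quaternion [x, y, z, w].
In Python, from cell import ctrl gives the robot as it stands.
- The arm moves only by the tool jog_arm, never from a script. Its argument "plan" is a list of rows, each a list of 7 numbers: the shift along the tool's x, y, z in mm, then the turn, a rotation vector about the tool's x, y, z in rad, then the opening in per cent of the stroke, from 0 (shut) to 100 (fully open). A call has 1 to 12 rows; each row shifts and turns the commanded pose from where the row before left it, along the tool's axes as they then stand; what a row does not reach is not made up. A row lasts 1/10 s, in which the tool goes at most 50 mm and 8.59 degrees, less where a joint would pass 70% of its speed; a pose out of reach is approached as far as the arm can. A call is refused whole if a number of a shift passes 50 or a number of a turn 0.15, either way. A call with a gripper value outside its range is refused whole. The fingers move at their own pace and stop on an object; "force" is the grip in N (left out, the last holds). Time passes only in rows, so rows that do not move let the fingers close. It gives the time, the measured TCP pose, the force, the opening and the grip force at its end, in the units of the state.
- ctrl.get_state(): the state, without advancing time (a new reading comes with each control period).
- ctrl.snapshot(name): name is "scene" or "top" or "wrist"; returns a dict with "img" (384x512x3 uint8, red, green, blue), "depth" (384x512 float32, m along the optical axis (not along the pixel's ray), 0 where there is no reading), "camera_matrix" (3x3 intrinsics, pixels), "cam_to_world" (4x4, takes a point from camera to world coordinates); the wrist camera has in their place "mount" (4x4, takes a point from camera to tool coordinates, whose origin is the TCP and whose axes are the flange's). Camera axes: x right, y up, looking along -z (the intrinsics and any distortion apply to the point x, -y, -z); pixel columns grow to the right and rows downward; lengths in m; the calibration is good to about 2 mm. A picture is of the moment at which its call begins: read the wrist's pose just before it.
- ctrl.job_done(): hands the job in; it is judged then, once.
The state is a dict: "clock": time; "q": joint angles; "qvel": joint speeds; "effort": joint torques, N m; "eef_pos": TCP position; "ee_rot": TCP orientation; "force": force on the tool from outside, world axes, zero at the start; "wrist_torque": the same for the moment, N m; "gripper_width": opening from 0.0 (shut) to 1.0 (fully open); "grip_force": force on a finger pad.
Only numpy, scipy, OpenCV 4.12 (cv2) and the standard library are available. Lean on these libraries where they do the work, as an engineer would, in place of code of your own. Each camera call takes 0.05 s, during which the arm holds its last target. There are 200 camera calls.

## Working session

There is one attempt and no reset: what is moved stays moved. The work goes in short steps, Python scripts to look and compute and a tool call to move; the robot and the scene stay as the last step left them, time stands still between calls to the robot, and variables do not carry over. Pictures are saved under pics/ and viewed, at most 10 in all, crops included, and the job is handed in when it is done.

Besides the shell and the picture viewer there is one more tool, called after "Emit:" by a JSON object that holds its "api" and its "payload". jog_arm: Moves the arm, as the interface text tells. Its arguments: {"type":"object","properties":{"plan":{"type":"array","items":{"type":"array","items":{"type":"number"}}},"force":{"type":"number"}},"required":["plan"]}

```bash
mkdir -p pics; cat > h.py <<'E'
import numpy as np, cv2, pickle
from cell import ctrl
from scipy.spatial.transform import Rotation as R
def snap(name, fn):
    st=ctrl.get_state(); s=ctrl.snapshot(name)
    if name=='wrist':
        T=np.eye(4);T[:3,:3]=R.from_quat(st['ee_rot']).as_matrix();T[:3,3]=st['eef_pos']
        s['cam_to_world']=T@np.array(s['mount'])
    cv2.imwrite(f'pics/{fn}.png',s['img'][:,:,::-1]); pickle.dump(s,open(f'{fn}.pkl','wb')); return s
def pts(s):
    K=np.array(s['camera_matrix']);d=s['depth'];v,u=np.mgrid[:d.shape[0],:d.shape[1]]
    P=np.stack([(u-K[0,2])/K[0,0]*d,-(v-K[1,2])/K[1,1]*d,-d],-1)
    M=np.array(s['cam_to_world']); return P@M[:3,:3].T+M[:3,3]
def load(fn): return pickle.load(open(f'{fn}.pkl','rb'))
E
python3 - <<'E'
from h import *
st=ctrl.get_state(); print({k:np.round(v,3) for k,v in st.items()})
a=snap('scene','scene');b=snap('top','top')
print({k:np.shape(v) for k,v in a.items()}, a['camera_matrix'])
cv2.imwrite('pics/both.png',cv2.resize(np.hstack([a['img'],b['img']])[:,:,::-1],(800,300)))
E
```

```text
{'clock': np.float64(0.0), 'q': array([ 1.17 ,  0.207,  1.543, -0.   ,  1.393, -0.151]), 'qvel': array([-0.   ,  0.001, -0.001, -0.   , -0.001, -0.001]), 'effort': array([ 1.0000e-03, -3.8302e+01, -2.9161e+01, -0.0000e+00,  1.0000e-02,
       -0.0000e+00]), 'eef_pos': array([0.143, 0.557, 0.404]), 'ee_rot': array([ 0.125,  0.992, -0.001, -0.   ]), 'force': array([ 0.361, -0.563, -0.239]), 'wrist_torque': array([-0.032, -0.03 , -0.009]), 'grip_force': np.float64(0.0), 'gripper_width': np.float64(1.002)}
{'img': (384, 512, 3), 'depth': (384, 512), 'camera_matrix': (3, 3), 'cam_to_world': (4, 4)} [[370.993955     0.         253.2450982 ]
 [  0.         370.993955   190.90380043]
 [  0.           0.           1.        ]]
```

View pics/top.png

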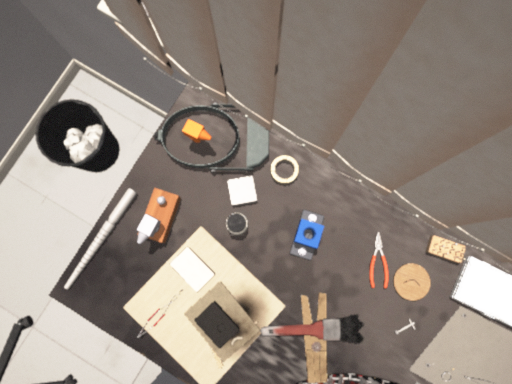

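View pics/scene.png

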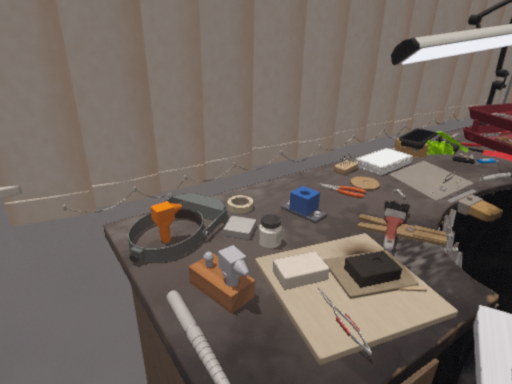

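The top view shows the stand at about (158,215), the anvil head at about (148,229) with its horn to the lower left, and the punch at about (162,201). The blue socket is at about (309,235), with bolts at about (313,217) and (304,253). The jar is at (237,223), the block at (242,190) and the tape at (285,169). The orange decoy is at (197,131).

```bash
python3 - <<'E'
from h import *
s=load('top');P=pts(s)
for n,(u,v) in dict(head=(148,228),stand=(170,205),punch=(162,201),sock=(309,235),sockedge=(300,228),b1=(313,217),b2=(304,253),jar=(237,223),blk=(242,190),tape=(275,169),bench=(260,260),decoy=(192,129)).items(): print(n,P[v,u].round(3))
z=P[...,2]
def reg(c,r,lo,hi):
    m=(np.hypot(P[...,0]-c[0],P[...,1]-c[1])<r)&(z>lo)&(z<hi); return P[m]
def rect(p,n):
    (c,wh,a)=cv2.minAreaRect((p[:,:2]*1000).astype(np.float32)); print(n,len(p),np.round(c,1),np.round(wh,1),round(a,1),p[:,2].mean().round(4))
rect(reg(P[235,300][:2],.08,.055,.066),'socket top')
rect(reg(P[235,309][:2],.1,.007,.02),'flange')
rect(reg(P[215,165][:2],.1,.035,.045),'stand')
rect(reg(P[228,148][:2],.06,.075,.12),'head')
rect(reg(P[201,162][:2],.02,.06,.08),'punch')
E
```

```text
head [0.56  0.037 0.103]
stand [0.621 0.002 0.042]
punch [0.626 0.016 0.07 ]
sock [ 0.556 -0.339  0.006]
sockedge [ 0.569 -0.312  0.06 ]
b1 [ 0.6   -0.347  0.022]
b2 [ 0.511 -0.326  0.012]
jar [ 0.578 -0.162  0.064]
blk [ 0.664 -0.17   0.018]
tape [ 0.722 -0.252  0.002]
bench [ 0.492 -0.218  0.005]
decoy [ 0.797 -0.051  0.091]
socket top 474 [ 559.  -332.4] [56.3 56.6] 73.2 0.0606
flange 515 [ 554.6 -347.5] [108.5 146.3] 80.7 0.0115
stand 859 [584.    1.7] [130.7 128.1] 72.5 0.0407
head 411 [557.8  47.3] [35.5 66.5] 63.3 0.0991
punch 51 [630.9  21. ] [16.4 17.7] 86.2 0.0672
```

Emit:
{"api": "jog_arm", "payload": {"plan": [[-38.6,-28.1,0,0,0,0,100],[-38.6,-28.1,0,0,0,0,100],[-38.6,-28.1,0,0,0,0,100],[-38.6,-28.1,0,0,0,0,100],[-38.6,-28.1,0,0,0,0,100],[-38.6,-28.1,0,0,0,0,100],[-38.6,-28.1,0,0,0,0,100],[-38.6,-28.1,0,0,0,0,100],[-38.6,-28.1,0,0,0,0,100],[-38.6,-28.1,0,0,0,0,100],[-38.6,-28.1,0,0,0,0,100],[-38.6,-28.1,0,0,0,0,100]]}}

```text
clock: 1.3
eef_pos: [0.5085, 0.1136, 0.4043]
ee_rot: [0.125, 0.992, 0.0, -0.0]
force: [0.6, 0.2, 0.5]
gripper_width: 0.999
grip_force: 0.0
```

Emit:
{"api": "jog_arm", "payload": {"plan": [[-38.6,-28.1,0,0,0,0,100],[-38.6,-28.1,0,0,0,0,100],[0,0,0,0,0,0.11,100],[0,0,0,0,0,0.105,100],[0,0,0,0,0,0,100],[0,0,0,0,0,0,100]]}}

```text
clock: 1.9
eef_pos: [0.5684, 0.0419, 0.4042]
ee_rot: [0.23, 0.973, -0.0, -0.001]
force: [-0.4, 0.2, -0.1]
gripper_width: 0.998
grip_force: 0.0
```

```bash
cat >> h.py <<'E'
def goto(xy,z,yaw,st):
    """tool-frame delta (mm) and turn about tool z for tool-x yaw (rad), tool down"""
    Rm=R.from_quat(st['ee_rot']).as_matrix(); d=(np.array([xy[0],xy[1],z])-st['eef_pos'])*1000
    tgt=np.array([[np.cos(yaw),np.sin(yaw),0],[np.sin(yaw),-np.cos(yaw),0],[0,0,-1]]).T
    tgt=tgt if np.linalg.det(tgt)>0 else None
    print('cur yaw deg',np.degrees(np.arctan2(Rm[1,0],Rm[0,0])).round(2),'delta tool mm',(Rm.T@d).round(1),'rotvec',R.from_matrix(Rm.T@tgt).as_rotvec().round(4))
E
python3 - <<'E'
from h import *
st=ctrl.get_state();print(st['eef_pos'].round(4),st['clock'],st['q'].round(2))
s=snap('wrist','w1');P=pts(s)
z=P[...,2];m=(np.hypot(P[...,0]-.565,P[...,1]-.044)<.075)&(z>.09)&(z<.115)
p=P[m];print(len(p),np.median(p[:,2]),cv2.minAreaRect((p[:,:2]*1000).astype(np.float32)))
E
```

```text
[0.5684 0.0419 0.4042] 1.9 [-0.08  0.2   1.55 -0.    1.39 -1.19]
1891 0.10183351745170444 ((557.3607177734375, 45.433082580566406), (33.49136734008789, 67.11323547363281), 64.3916015625)
```

View pics/w1.png

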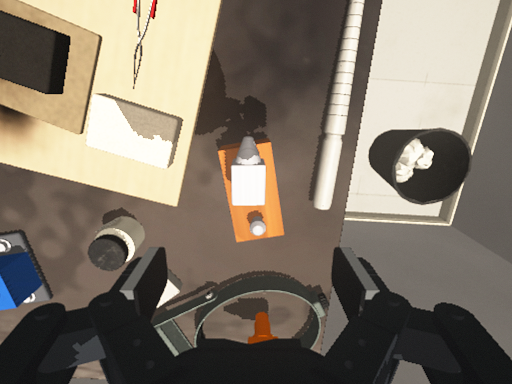

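The wrist view shows the anvil head at about (248,185) with its horn up at (248,145), and the punch at (257,228). The fingers are at the bottom. The measured top height is 0.1018, against an expected 0.102.

```bash
python3 - <<'E'
from h import *
goto((.5691,.0398),.245,np.radians(154.3),ctrl.get_state())
E
```

```text
cur yaw deg 153.44 delta tool mm [ -1.8  -1.6 159.4] rotvec [-0.0003 -0.0006 -0.015 ]
```

Emit:
{"api": "jog_arm", "payload": {"plan": [[-1.8,-1.6,30,0,0,-0.015,100],[0,0,40,0,0,0,100],[0,0,40,0,0,0,100],[0,0,30,0,0,0,100],[0,0,19,0,0,0,100],[0,0,0,0,0,0,60],[0,0,0,0,0,0,38],[0,0,0,0,0,0,20],[0,0,0,0,0,0,20],[0,0,0,0,0,0,20],[0,0,0,0,0,0,20],[0,0,0,0,0,0,20]], "force": 70}}

```text
clock: 3.15
eef_pos: [0.5706, 0.0394, 0.248]
ee_rot: [0.223, 0.975, 0.0, 0.002]
force: [-0.3, 0.3, 6.5]
gripper_width: 0.382
grip_force: 70.8
```

Emit:
{"api": "jog_arm", "payload": {"plan": [[0,0,0,0,0,0,20],[0,0,0,0,0,0,20],[0,0,0,0,0,0,20],[0,0,0,0,0,0,20]]}}

```text
clock: 3.55
eef_pos: [0.5706, 0.0394, 0.248]
ee_rot: [0.223, 0.975, 0.0, 0.002]
force: [-0.2, -0.7, 7.3]
gripper_width: 0.386
grip_force: 70.8
```

Emit:
{"api": "jog_arm", "payload": {"plan": [[0,0,-10,0,0,0,20],[0,0,-20,0,0,0,20],[0,0,-30,0,0,0,20],[0,0,-30,0,0,0,20],[0,0,-30,0,0,0,20],[0,0,-10,0,0,0,20],[0,0,0,0,0,0,20],[0,0,0,0,0,0,20]]}}

```text
clock: 4.35
eef_pos: [0.5686, 0.0396, 0.3737]
ee_rot: [0.224, 0.975, -0.0, -0.002]
force: [-1.0, 0.4, -5.5]
gripper_width: 0.385
grip_force: 71.5
```

```bash
python3 - <<'E'
from h import *
st=ctrl.get_state();print(st['q'].round(2))
s=load('top');P=pts(s);z=P[...,2]
s=snap('scene','s2');snap('wrist','w2')
goto((.559,-.332),.378,np.radians(154.3),ctrl.get_state())
K=np.array(s['camera_matrix']);M=np.linalg.inv(np.array(s['cam_to_world']))
p=M[:3,:3]@np.array([.57,.04,.2])+M[:3,3];u=int(K[0,0]*p[0]/-p[2]+K[0,2]);v=int(K[1,1]*-p[1]/-p[2]+K[1,2])
a=cv2.resize(s['img'][max(v-90,0):v+90,max(u-70,0):u+70],(466,600));w=load('w2')['img'];w=cv2.resize(w,(334,250))
c=np.zeros((600,800,3),np.uint8);c[:,:466]=a;c[:250,466:]=w;cv2.imwrite('pics/c2.png',c[:,:,::-1])
E
```

```text
[-0.08  0.22  1.59  0.    1.33 -1.2 ]
cur yaw deg 154.17 delta tool mm [-153.3 -338.7   -5.2] rotvec [-0.0019 -0.005  -0.0022]
```

View pics/c2.png

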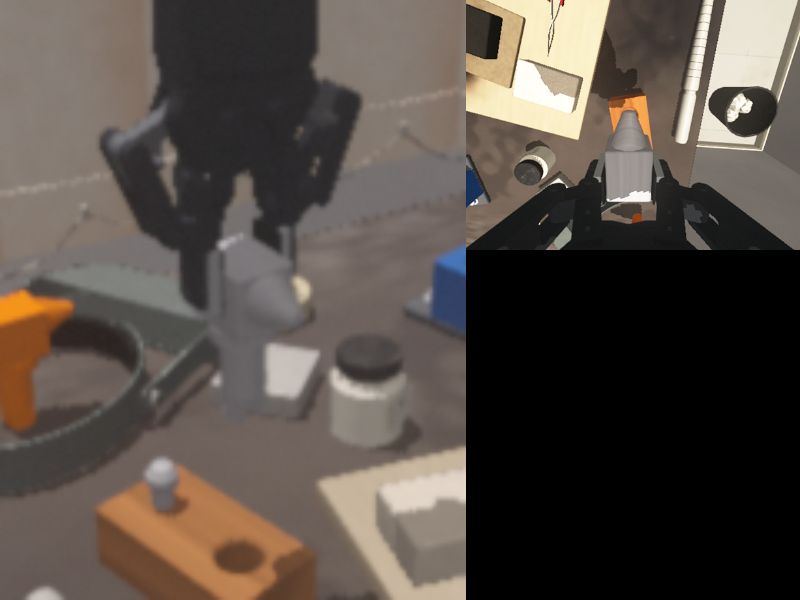

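The anvil hangs upright with its shank straight, and its hole in the stand is empty. I'm moving to about 100 mm short of the socket for a close look.

Emit:
{"api": "jog_arm", "payload": {"plan": [[-15,-24,0,0,0,0,20],[-25,-40,0,0,0,0,20],[-25,-40,0,0,0,0,20],[-25,-40,0,0,0,0,20],[-25,-40,0,0,0,0,20],[-23,-35,0,0,0,0,20],[-15,-20,0,0,0,0,20],[0,0,0,0,0,0,20],[0,0,0,0,0,0,20],[0,0,0,0,0,0,20]]}}

```text
clock: 5.45
eef_pos: [0.6027, -0.2411, 0.374]
ee_rot: [0.223, 0.975, 0.001, -0.002]
force: [-0.2, -0.0, -4.5]
gripper_width: 0.385
grip_force: 71.5
```

```bash
python3 - <<'E'
from h import *
st=ctrl.get_state();print(st['eef_pos'].round(4),st['q'].round(2))
Rm=R.from_quat(st['ee_rot']).as_matrix()
w=snap('wrist','w3');s=snap('scene','s3');t=snap('top','t3')
for n,c in (('w',w),('s',s),('t',t)):
    P=pts(c);z=P[...,2];b=(P[...,2]>.056)&(P[...,2]<.064)&(np.hypot(P[...,0]-.559,P[...,1]+.332)<.045)
    p=P[b];r=cv2.minAreaRect((p[:,:2]*1000).astype(np.float32));print(n,'socket',len(p),np.round(r[0],1),np.round(r[1],1),round(r[2],1),np.median(p[:,2]).round(4))
    # held anvil in tool frame
    q=(P-st['eef_pos'])@Rm; 
    m=(abs(q[...,1])<.03)&(abs(q[...,0])<.06)&(q[...,2]>.195)&(q[...,2]<.232); k=q[m]
    if len(k)>20:
        from scipy.optimize import least_squares
        f=least_squares(lambda x:np.hypot(k[:,0]-x[0],k[:,1]-x[1])-.012,[0,0],loss='soft_l1',f_scale=.001);print(n,'shank tool xy mm',(f.x*1000).round(1),len(k),np.abs(f.fun).mean()*1e3)
    m=(abs(q[...,1])<.025)&(abs(q[...,0])<.06)&(q[...,2]>.13)&(q[...,2]<.15);k=q[m]
    if len(k)>20: print(n,'head top', np.median(k[:,2]).round(4),k.min(0).round(4),k.max(0).round(4))
img=w['img'];cv2.imwrite('pics/w3.png',img[:,:,::-1])
E
```

```text
[ 0.6027 -0.2411  0.374 ] [-0.51  0.39  1.38  0.    1.38 -1.63]
w socket 2507 [ 558.6 -333.8] [56.9 56.4] 73.2 0.0602
w head top 0.1457 [-0.0194 -0.025   0.13  ] [0.0353 0.025  0.15  ]
s socket 241 [ 559.3 -333.4] [59.4 60. ] 74.5 0.0614
s shank tool xy mm [0.8 0.1] 141 1.2353474919636984
s head top 0.144 [-0.0158 -0.0244  0.13  ] [0.034  0.0247 0.15  ]
t socket 431 [ 558.7 -332.1] [56.  56.1] 73.2 0.0606
t head top 0.1486 [ 0.0272 -0.0069  0.1464] [0.0373 0.0092 0.15  ]
```

View pics/w3.png

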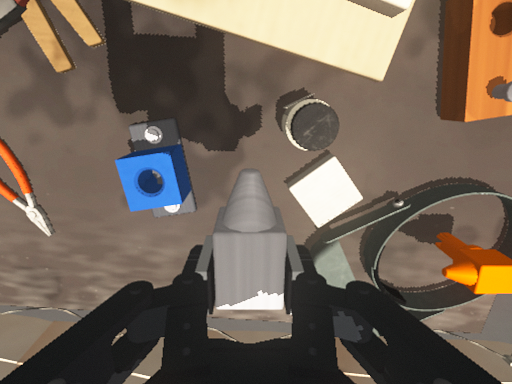

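The wrist view shows the socket top at about (150,180) with its dark bore, and the anvil held square in the fingers. The socket's centre is (0.5588,-0.333). I'll check whether the depth data already shows the key inside the bore.

```bash
python3 - <<'E'
from h import *
for f in ('top','t3','w3'):
    c=load(f);P=pts(c);d=np.hypot(P[...,0]-.5588,P[...,1]+.333)
    m=(d<.013)&(P[...,2]<.05);p=P[m];vv,uu=np.where(m);print(f,len(p),'cam',np.array(c['cam_to_world'])[:3,3].round(2))
    if f!='w3':
        v0,v1,u0,u1=vv.min(),vv.max(),uu.min(),uu.max();print((P[v0-1:v1+2,u0-1:u1+2,2]*1000).round().astype(int))
    print(np.histogram(p[:,2],bins=np.arange(-.005,.055,.005)))
st=ctrl.get_state();goto((.5588,-.333),.374,np.radians(164),st);goto((.5588,-.333),.374,np.radians(154.3),st)
E
```

```text
top 85 cam [ 0.49 -0.22  1.13]
[[61 63 59 59 57 60 60 60 56 63 62 62]
 [63 61 62 37 29 32 34 45 51 57 57 59]
 [58 58  9 15 10 20 22 23 39 50 57 60]
 [57 11 13 13 10 20 25 20 22 38 53 58]
 [60 11 10 14 23 21 26 20 14 30 42 58]
 [56 14 12 16 20 22 22 13 12 23 43 57]
 [59 12 12 23 21 23  7 10 13 16 35 59]
 [59 13 21 25 22 29 12 13 11 20 36 60]
 [61 11 27 25 24 11  6 11 10 20 45 58]
 [60 60 23 27 23 12 12 11 12 31 56 57]
 [62 59 59 27 10  6  9 11 23 61 59 61]
 [60 61 58 58 58 12  9 57 61 60 60 60]
 [59 62 62 62 59 60 58 57 62 57 60 59]]
(array([ 0,  0, 10, 28,  7, 22,  6,  4,  4,  2,  2]), array([-0.005,  0.   ,  0.005,  0.01 ,  0.015,  0.02 ,  0.025,  0.03 ,
        0.035,  0.04 ,  0.045,  0.05 ]))
t3 86 cam [ 0.49 -0.22  1.13]
[[57 58 63 58 63 59 59 56 60 61 64 61]
 [59 60 58 37 30 29 39 43 52 60 62 59]
 [62 56 14  8 13 22 21 21 41 50 59 60]
 [62 14 10 12 11 21 22 25 21 41 58 61]
 [58 12  8 13 27 25 22 23  8 29 45 57]
 [57  9  8 14 22 23 23 10 10 24 38 61]
 [59 12 11 25 24 26 10 11 11 19 35 58]
 [56 13 21 27 22 25 11 11  8 15 40 62]
 [62 10 23 23 25 12  8  9  8 18 42 56]
 [59 57 24 23 22 12 10 11 13 32 59 61]
 [61 62 62 25  9 13 10 12 24 58 59 60]
 [63 63 64 60 58 10  9 56 57 58 56 60]
 [60 59 61 64 63 62 61 59 60 59 63 59]]
(array([ 0,  0, 15, 26,  2, 23,  9,  1,  4,  4,  2]), array([-0.005,  0.   ,  0.005,  0.01 ,  0.015,  0.02 ,  0.025,  0.03 ,
        0.035,  0.04 ,  0.045,  0.05 ]))
w3 112 cam [ 0.53 -0.21  0.34]
(array([ 0,  0, 11, 15,  3, 47,  5,  5,  5, 10, 11]), array([-0.005,  0.   ,  0.005,  0.01 ,  0.015,  0.02 ,  0.025,  0.03 ,
        0.035,  0.04 ,  0.045,  0.05 ]))
cur yaw deg 154.27 delta tool mm [-1.000e-01 -1.022e+02  1.300e+00] rotvec [ 0.0003 -0.0009 -0.1698]
cur yaw deg 154.27 delta tool mm [-1.000e-01 -1.022e+02  1.300e+00] rotvec [ 0.0002 -0.0009 -0.0005]
```

The depth images resolve a ridge in the bore at z of about 22 mm, which is the key's expected height of 22.5. I'll fit its direction as a starting angle and confirm it by feel.

```bash
python3 - <<'E'
from h import *
from scipy.optimize import minimize
pp=[]
for f in ('top','t3','w3'):
    P=pts(load(f));d=np.hypot(P[...,0]-.5588,P[...,1]+.333)
    p=P[(d<.0125)&(P[...,2]<.0285)&(P[...,2]>.004)]
    if f!='w3': pp.append(p)
    print(f,len(p))
    xy=p[:,:2]-[.5588,-.333];key=p[:,2]>.0175
    best=[]
    for a in np.radians(np.arange(0,180,2)):
        n=np.array([-np.sin(a),np.cos(a)]);
        for off in np.arange(-.004,.0041,.001):
            best.append((((abs(xy@n-off)<.0035)==key).mean(),np.degrees(a),off))
    best.sort(reverse=True);print([(round(x[0],3),round(x[1]),round(x[2]*1e3)) for x in best[:8]])
    k=xy[key];U,S,V=np.linalg.svd(k-k.mean(0));print('pca',np.degrees(np.arctan2(V[0,1],V[0,0]))%180,S,k.mean(0)*1e3)
E
```

```text
top 70
[(np.float64(0.9), 148, -1), (np.float64(0.9), 144, -1), (np.float64(0.886), 156, 0), (np.float64(0.886), 152, -1), (np.float64(0.886), 150, 0), (np.float64(0.886), 150, -1), (np.float64(0.886), 148, 0), (np.float64(0.886), 146, 0)]
pca 143.77026767693272 [0.03577403 0.02387238] [ 1.45771998 -1.58678505]
t3 69
[(np.float64(0.913), 150, -1), (np.float64(0.899), 152, -1), (np.float64(0.884), 156, 0), (np.float64(0.884), 156, -1), (np.float64(0.884), 154, 0), (np.float64(0.884), 154, -1), (np.float64(0.884), 152, 0), (np.float64(0.884), 150, 0)]
pca 144.73867636649976 [0.03412027 0.0234368 ] [ 1.18094003 -1.30295075]
w3 59
[(np.float64(1.0), 170, 4), (np.float64(1.0), 168, 4), (np.float64(1.0), 164, 3), (np.float64(1.0), 162, 3), (np.float64(1.0), 160, 3), (np.float64(1.0), 158, 2), (np.float64(1.0), 156, 2), (np.float64(1.0), 154, 2)]
pca 160.120067668825 [0.01958532 0.00944415] [ 5.34763591 -4.6372196 ]
```

Emit:
{"api": "jog_arm", "payload": {"plan": [[0,-15,0,0,0,0,20],[0,-30,0,0,0,0,20],[0,-30,0,0,0,0,20],[-1,-20,0,0,0,0,20],[0,-7,0,0,0,0,20],[0,0,20,0,0,0.06,20],[0,0,25,0,0,0,20],[0,0,12,0,0,0,20],[0,0,0,0,0,0,20],[0,0,0,0,0,0,20]]}}

```text
clock: 6.6
eef_pos: [0.5599, -0.3342, 0.3191]
ee_rot: [0.252, 0.968, -0.0, 0.0]
force: [-0.2, -1.0, -4.2]
gripper_width: 0.386
grip_force: 71.5
```

```bash
python3 - <<'E'
from h import *
from scipy.optimize import least_squares
st=ctrl.get_state();print(st['q'].round(2),st['eef_pos'].round(4))
Rm=R.from_quat(st['ee_rot']).as_matrix()
goto((.5588,-.333),st['eef_pos'][2],np.radians(151),st)
s=snap('scene','s4');t=snap('top','t4')
for n,c in (('s',s),('t',t)):
    P=pts(c);q=(P-st['eef_pos'])@Rm
    m=(abs(q[...,1])<.025)&(abs(q[...,0])<.03)&(q[...,2]>.195)&(q[...,2]<.234);k=q[m]
    if len(k)<20: continue
    f=least_squares(lambda x:np.hypot(k[:,0]-x[0],k[:,1]-x[1])-.012,[0,0],loss='soft_l1',f_scale=.001);print(n,'shank tool xy mm',(f.x*1000).round(1),len(k))
K=np.array(s['camera_matrix']);M=np.linalg.inv(np.array(s['cam_to_world']))
p=M[:3,:3]@np.array([.559,-.333,.08])+M[:3,3];u=int(K[0,0]*p[0]/-p[2]+K[0,2]);v=int(K[1,1]*-p[1]/-p[2]+K[1,2])
cv2.imwrite('pics/c4.png',cv2.resize(s['img'][v-45:v+45,u-45:u+45],(600,600),interpolation=cv2.INTER_CUBIC)[:,:,::-1])
E
```

```text
[-0.67  0.44  1.42  0.    1.28 -1.73] [ 0.5599 -0.3342  0.3191]
cur yaw deg 150.77 delta tool mm [ 1.5  0.5 -0. ] rotvec [ 0.      0.0004 -0.004 ]
s shank tool xy mm [ 1.1 -0.3] 122
```

View pics/c4.png

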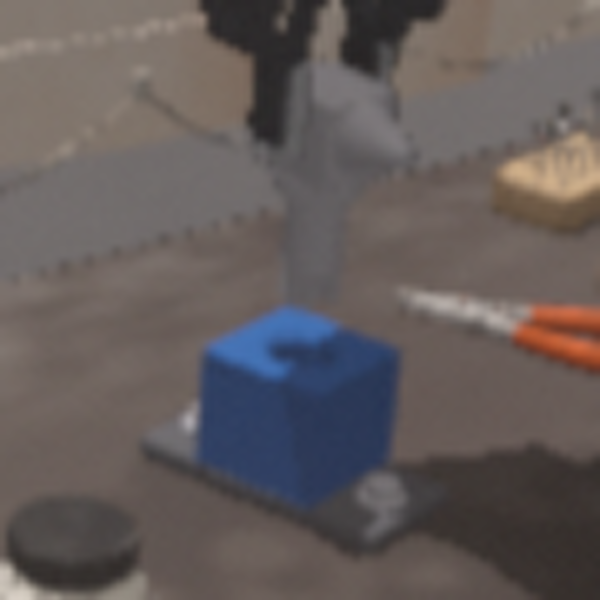

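The shank hangs over the bore mouth, at about (300,345) in the crop. Lowering gently.

Emit:
{"api": "jog_arm", "payload": {"plan": [[0.4,0.6,10,0,0,0,20],[0,0,6,0,0,0,20],[0,0,2,0,0,0,20],[0,0,2,0,0,0,20],[0,0,2,0,0,0,20],[0,0,2,0,0,0,20],[0,0,2,0,0,0,20],[0,0,0,0,0,0,20]]}}

```text
clock: 7.5
eef_pos: [0.5593, -0.3337, 0.2923]
ee_rot: [0.253, 0.968, 0.0, -0.0]
force: [-0.3, 0.4, -5.6]
gripper_width: 0.387
grip_force: 71.6
```

Emit:
{"api": "jog_arm", "payload": {"plan": [[0,0,3,0,0,0,20],[0,0,4,0,0,0,20],[0,0,4,0,0,0,20],[0,0,4,0,0,0,20],[0,0,4,0,0,0,20],[0,0,4,0,0,0,20],[0,0,4,0,0,0,20],[0,0,2,0,0,0,20],[0,0,0,0,0,0,20]]}}

```text
clock: 8.4
eef_pos: [0.5595, -0.3338, 0.2633]
ee_rot: [0.253, 0.968, -0.0, -0.0]
force: [0.7, -1.1, -5.3]
gripper_width: 0.388
grip_force: 71.6
```

Emit:
{"api": "jog_arm", "payload": {"plan": [[0,0,1.5,0,0,0,20],[0,0,1.5,0,0,0,20],[0,0,1.5,0,0,0,20],[0,0,1,0,0,0,20],[0,0,0,0,0,0,20]]}}

```text
clock: 8.9
eef_pos: [0.5595, -0.3337, 0.2581]
ee_rot: [0.253, 0.968, -0.0, 0.0]
force: [1.0, -1.0, -5.6]
gripper_width: 0.387
grip_force: 71.6
```

Emit:
{"api": "jog_arm", "payload": {"plan": [[0,0,1.5,0,0,0,20],[0,0,1.5,0,0,0,20],[0,0,1.5,0,0,0,20],[0,0,0,0,0,0,20]]}}

```text
clock: 9.3
eef_pos: [0.5595, -0.3338, 0.2534]
ee_rot: [0.253, 0.968, -0.0, 0.0]
force: [0.2, -1.4, -6.4]
gripper_width: 0.386
grip_force: 71.6
```

The foot is past the key's top with no resistance, so the slot has engaged. I'm continuing down until the collar seats.

Emit:
{"api": "jog_arm", "payload": {"plan": [[0,0,1.5,0,0,0,20],[0,0,1,0,0,0,20],[0,0,1,0,0,0,20],[0,0,1,0,0,0,20],[0,0,0,0,0,0,20]]}}

```text
clock: 9.8
eef_pos: [0.5596, -0.3338, 0.2501]
ee_rot: [0.253, 0.968, -0.0, 0.0]
force: [-0.5, 1.0, 1.9]
gripper_width: 0.388
grip_force: 72.4
```

The collar is down: z is 0.2501, as predicted for home, and the load has gone. Releasing and retreating.

Emit:
{"api": "jog_arm", "payload": {"plan": [[0,0,0,0,0,0,50],[0,0,0,0,0,0,70],[0,0,0,0,0,0,90],[0,0,0,0,0,0,90],[0,0,0,0,0,0,90],[0,0,-10,0,0,0,90],[0,0,-30,0,0,0,90],[0,0,-40,0,0,0,90],[0,0,-40,0,0,0,90],[0,0,-10,0,0,0,90],[0,0,0,0,0,0,90],[0,0,0,0,0,0,90]]}}

```text
clock: 11.0
eef_pos: [0.5591, -0.3334, 0.3781]
ee_rot: [0.253, 0.968, 0.0, -0.001]
force: [0.3, 0.7, 0.4]
gripper_width: 0.903
grip_force: 0.0
```

```bash
python3 - <<'E'
from h import *
st=ctrl.get_state();print(st['eef_pos'].round(4),st['gripper_width'])
w=snap('wrist','w5');s=snap('scene','s5')
for c in (w,s):
    P=pts(c);p=P[(np.hypot(P[...,0]-.5588,P[...,1]+.333)<.06)&(P[...,2]>.09)&(P[...,2]<.13)]
    r=cv2.minAreaRect((p[:,:2]*1000).astype(np.float32));print(len(p),np.median(p[:,2]),np.percentile(p[:,2],[5,95]).round(4),r)
K=np.array(s['camera_matrix']);M=np.linalg.inv(np.array(s['cam_to_world']))
p=M[:3,:3]@np.array([.559,-.333,.08])+M[:3,3];u=int(K[0,0]*p[0]/-p[2]+K[0,2]);v=int(K[1,1]*-p[1]/-p[2]+K[1,2])
a=cv2.resize(s['img'][v-45:v+45,u-45:u+45],(400,400),interpolation=cv2.INTER_CUBIC);b=cv2.resize(w['img'],(400,300))
c=np.zeros((400,800,3),np.uint8);c[:,:400]=a;c[:300,400:]=b;cv2.imwrite('pics/c5.png',c[:,:,::-1])
E
```

```text
[ 0.5591 -0.3334  0.3781] 0.9027630695606996
2331 0.10390462758517255 [0.094  0.1053] ((546.4342651367188, -326.7817077636719), (33.79846954345703, 66.68589782714844), 61.282318115234375)
230 0.1020433542656751 [0.0912 0.1067] ((549.120849609375, -324.9904479980469), (34.176673889160156, 68.72116088867188), 59.53847122192383)
```

View pics/c5.png

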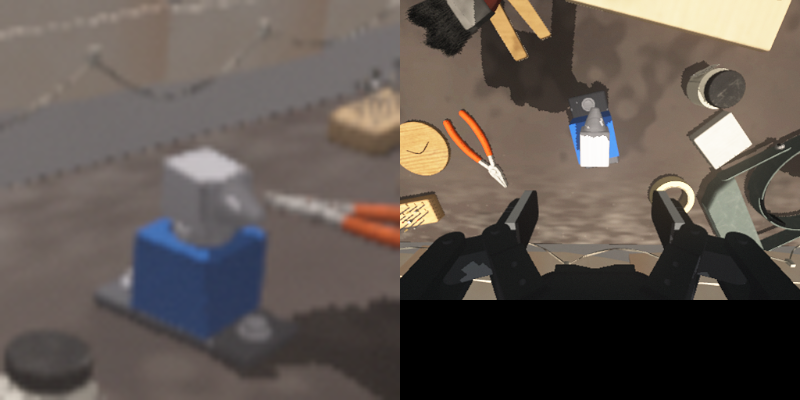

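The anvil stands in the socket with its collar on the top face (the joint is at about (205,232) in the left crop). Its top is at 0.104, as home requires, and the gripper is clear. Handing in.

```bash
python3 -c "
from cell import ctrl
print(ctrl.job_done())"
```

```text
the job is handed in; nothing more can be done
None
```

The anvil is mounted fully home in the blue socket and released: its top is at 0.104 m as home requires, and I handed in at about 11 s. I read the key's angle from the camera depth inside the bore, so the slot dropped over it without any turning by feel.

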